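# Load a turned foot into the carving machine

## Robot

A 7-joint arm with a two-finger parallel gripper is mounted at the origin on the work surface. World frame = base frame: x ahead of the robot, y to its left, z up, the work surface at z = 0. Lengths are in m, angles in rad, forces in N, time in s.
With the tool pointing down it reaches from about 0.35 to 0.9 m from the base axis. Payload 8.1 kg.
Tool frame: the origin (TCP) lies on the centre line of the jaws, within the pads' length; the fingertips stand manip.tips_ahead ahead of it and the grasp point (between the pads) lies 8 mm behind it (manip.tips_ahead is the distance from the TCP to the fingertips, in m); z points along the fingers, y is the line along which they close (so a half turn about z gives the same grasp; the last joint's range is limited). The gripper opens to 85 mm and grips with 20 to 120 N. Pads are 22 mm wide; open, the fingers measure 114 mm over their backs; the gripper's body (76 mm by 85 mm) begins 54 mm behind the grasp point. The pads swing forward as they close: fully open they stand 13 mm farther back than shut.
Start: joints at [-1.415, 0.434, 0.025, 1.573, -0.012, 1.134, -0.075], TCP at [0.16, 0.604, 0.242] pointing down, gripper open.
Joint ranges: [-2.62, 2.62], [-0.44, 2.09], [-1.27, 1.32], [0.08, 2.57], [-1.32, 4.46], [0.12, 2], [-2.74, 2.74]. Speed limits (rad/s): [2.22, 2.22, 3.01, 3.01, 3.14, 3.14, 3.14].

## Interface

Orientations are given as a unit quaternion [x, y, z, w].
In Python, from cell import manip, cams, job gives the robot as it stands.
- The arm moves only by the tool servo_tool, never from a script. Its arguments are lists of equal length, an entry for each row: "travel": the shift along the tool's x, y, z normalised to -1 to 1, where 1 is 0.03 m, a list of three; "turn": the turn, a rotation vector about the tool's x, y, z normalised to -1 to 1, where 1 is 0.08 rad, a list of three; "hand": the opening, from -1 (shut) to 1 (fully open). A call has 1 to 12 rows; each row shifts and turns the commanded pose from where the row before left it, along the tool's axes as they then stand; what a row does not reach is not made up. A row lasts 1/12 s, in which the tool goes at most 41.7 mm and 7.16 degrees, less where a joint would pass 70% of its speed; a pose out of reach is approached as far as the arm can. A call with a number of a shift or a turn outside -1 to 1 is refused whole. A call with a gripper value outside its range is refused whole. The fingers move at their own pace and stop on an object; the grip force is fixed at half the most. Time passes only in rows, so rows that do not move let the fingers close. It gives the time, the measured TCP pose, the force, the opening and the grip force at its end, in the units of the state.
- manip.read_state(): the state, without advancing time (a new reading comes with each control period).
- cams.capture(name): name is "side" or "top"; returns a dict with "img" (384x512x3 uint8, red, green, blue), "range_z" (384x512 float32, m along the optical axis (not along the pixel's ray), 0 where there is no reading), "intrinsics" (3x3 intrinsics, pixels), "eye" and "rotation" of the camera in the world. Camera axes: x right, y up, looking along -z (the intrinsics and any distortion apply to the point x, -y, -z); pixel columns grow to the right and rows downward; lengths in m; the calibration is good to about 2 mm. A picture is of the moment at which its call begins.
- job.close_job(): hands the job in; it is judged then, once.
The state is a dict: "t": time; "joints": joint angles; "joint_vel": joint speeds; "effort": joint torques, N m; "eef_pos": TCP position; "orientation": TCP orientation; "force": force on the tool from outside, world axes, zero at the start; "torque": the same for the moment, N m; "opening": finger opening in m; "finger_force": force on a finger pad.
Only numpy, scipy, OpenCV 4.12 (cv2) and the standard library are available. Lean on these libraries where they do the work, as an engineer would, in place of code of your own. Each camera call takes 0.05 s, during which the arm holds its last target. There are 200 camera calls.

## Task

Lay the pale turned furniture foot gently on its side in the blue V saddles of the tray, roughly centred on both saddles (either way round), while the tray is still out in front of the carving machine. Then slide the loaded tray into the machine's slot until it is fully home against the yellow stop, let go, and leave it there. Do not drop or topple the foot, and leave the dark foot, the chisel and the wax tin alone.

Things in the scene. Friction and masses are not known exactly. Their poses are not given: they have to be found in the camera images.
- pale_foot: Pale wood furniture foot standing upright on the bench: a round barrel 44 mm in diameter, 124 mm long, with a 24 mm thick, 10 mm long dowel stub on top (140 g, centre of mass near the barrel's middle). Origin: centre of its underside; z along its axis to the stub. The part to load.
- pale_foot_mid (a point): Middle of the pale foot's barrel, on its axis, 62 mm above its underside; axes as the foot's.
- dark_foot: Dark wood furniture foot standing upright on the bench: a round barrel 44 mm in diameter, 124 mm long, with a 24 mm thick, 10 mm long dowel stub on top (140 g, centre of mass near the barrel's middle). Origin: centre of its underside; z along its axis to the stub. Bystander; the two feet change places between starts.
- tray: Loose light grey laminate tray (0.7 kg, held by friction only, 3 to 6 N), 170 mm in x, 160 in y, 10 thick, lying on the machine's bed plate in front of the slot. Origin: centre of its underside; x points to the slot, y along the saddles' axis. On it, a red grip fin (at -x) and two blue V saddles (at +x).
- cradle (a point): Where pale_foot_mid lies when the foot rests along tray y, centred in both saddles: x 30, y 0, z 42 mm in the tray. Saddles: 90 degree Vs 12 mm thick, middles at y = +-42 mm, 72 mm free between them; arms end 5 mm below the lying foot's axis, 26 mm either side of it in x. The lying foot clears the tray's face by 10 mm. Axes as the tray's.
- tray_grip (a point): Point to pinch in the tray's red upright fin: x -62, y 0, z 34 mm in the tray. The fin is 14 mm thick in y, 44 mm long in x and stands from z 10 to 50 mm. Axes as the tray's.
- machine: Fixed white desktop carving machine. Origin: at bench level, under the tray's origin when the tray is home (tray then at x 0, y 0, z 8 mm here, axes parallel); x points into the slot, away from the robot. Its 8 mm thick bed plate, 230 mm wide, x -260 to +110 mm, carries the tray.
- slot_mouth (a point): Centre of the slot's mouth on the bed, x -25 mm in the machine. From here to x +85 run two side rails, inner faces at y = +-83.5 mm, with lips 4 mm above the tray's face reaching in to y = +-72.5 (tops 27 mm above the bench). A flare from x -55, 18 mm wider each side at its start, steers the tray in.
- stop_face (a point): Middle of the yellow end stop's face, at x +85.5 mm in the machine, 19 mm above the bench. The tray's far edge meets it when home.
- spindle_tip (a point): Tip of the tool in the spindle, x 35, y 0, 95 mm above the bench, 20 mm over a loaded foot. The spindle (40 mm diameter, from z 130) hangs on a gantry: beam at z 165 to 220 mm, x 65 to 115; columns at y = +-150 mm (40 mm wide, x 55 to 115).
- chisel: Wood-handled carving chisel lying on the bench, 230 mm long and 26 mm wide. Bystander. Origin: at bench level under the joint of handle and blade, x towards the blade.
- wax_tin: Green round tin, 68 mm diameter, 60 mm tall, standing. Bystander. Origin: centre of its underside.

How it is judged:
On the way, in this order (a step that is already met when the one before it is completed fails the run):
1. the pale foot lies released in both saddles while the tray is still out in front of the machine (not more than 30 mm into the rails) (x of pale_foot_mid in the frame of cradle between -0.006 and 0.006 m and y of pale_foot_mid in the frame of cradle between -0.02 and 0.02 m and z of pale_foot_mid in the frame of cradle between -0.005 and 0.005 m and angle between the z axis of pale_foot and the y axis of tray, either way round below 0.07 rad and contact force between the fingers and pale_foot below 0.05 N and x of tray in the frame of machine below -0.08 m), for 0.2 s.
2. the loaded tray is fully home in the slot (x of pale_foot_mid in the frame of cradle between -0.006 and 0.006 m and y of pale_foot_mid in the frame of cradle between -0.02 and 0.02 m and z of pale_foot_mid in the frame of cradle between -0.005 and 0.005 m and angle between the z axis of pale_foot and the y axis of tray, either way round below 0.07 rad and x of tray in the frame of machine between -0.006 and 0.004 m and y of tray in the frame of machine between -0.006 and 0.006 m and z of tray in the frame of machine between 0.004 and 0.012 m and angle between the x axis of tray and the x axis of machine, either way round below 0.07 rad), for 0.2 s.
At the end, for the whole second after the job is handed in: The pale foot lies in both saddles (its middle within 6 mm across, 20 mm along and 5 mm in height of the cradle point, its axis within 4 degrees of the saddles'), the tray is in the slot within 6 mm of the stop, within 6 mm sideways and 4 degrees in line, and both are released and at rest (all of step 2 and contact force between the fingers and pale_foot below 0.05 N and linear speed of each of pale_foot, tray below 0.02 m/s and contact force between the fingers and tray below 0.05 N); the robot touches nothing.
It fails at once if the pale foot was dropped or toppled: it moves faster than 0.5 m/s (a fall of about 13 mm) without being held (contact force between the fingers and pale_foot below 0.05 N and linear speed of pale_foot above 0.5 m/s).
It fails at once if a bystander was moved more than 20 mm or tipped (distance of any of dark_foot, chisel, wax_tin from where it was at the start of the episode above 0.02 m or angle between any of dark_foot, wax_tin's own z axis and vertical above 0.3 rad).
It also fails if it takes over 58 s, if anything falls off the work surface, if the arm or the gripper's body presses on something with over 40 N, if the wrist force passes 120 N, or if a joint passes its speed limit or range.

## Working session

There is one attempt and no reset: what is moved stays moved. The work goes in short steps, Python scripts to look and compute and a tool call to move; the robot and the scene stay as the last step left them, time stands still between calls to the robot, and variables do not carry over. Pictures are saved under pics/ and viewed, at most 10 in all, crops included, and the job is handed in when it is done.

Besides the shell and the picture viewer there is one more tool, called after ">>>" as name(argument=value, ...) on one line, values as JSON. servo_tool: Moves the arm, as the interface text tells. Scaled input: -1 to 1 covers 0.03 m each way for a shift and 0.08 rad each way for a turn. Its arguments: {"type":"object","properties":{"travel":{"type":"array"},"turn":{"type":"array"},"hand":{"type":"array"}},"required":["travel","turn","hand"]}

```bash
mkdir -p pics
cat > h.py <<'E'
import numpy as np, cv2
from cell import manip, cams, job
def cap(n,save=None):
    c=cams.capture(n)
    if save: cv2.imwrite('pics/'+save,c['img'][:,:,::-1])
    return c
def cloud(c):
    d=c['range_z']; K=np.array(c['intrinsics']); h,w=d.shape
    u,v=np.meshgrid(np.arange(w),np.arange(h))
    p=np.stack([(u-K[0,2])/K[0,0]*d,-(v-K[1,2])/K[1,1]*d,-d],-1)
    return p@np.array(c['rotation']).T+np.array(c['eye'])
E
python3 - <<'E'
from h import *
for n in('top','side'):
    c=cap(n,n+'0.png'); print(n,c['eye'],np.round(c['rotation'],3).tolist(),np.array(c['intrinsics']).tolist(),c.keys())
print(manip.read_state(),manip.tips_ahead)
E
```

```text
top [0.4187063  0.01273686 1.14621828] [0.057, -0.057, -0.696, 0.713] [[422.3449500296356, 0.0, 259.22796516483044], [0.0, 422.3449500296356, 188.61489611523533], [0.0, 0.0, 1.0]] dict_keys(['img', 'range_z', 'intrinsics', 'eye', 'rotation'])
side [ 0.29222273 -0.85714963  1.06629072] [0.366, -0.064, -0.148, 0.917] [[432.5592731926093, 0.0, 248.38885737822162], [0.0, 432.5592731926093, 192.3898247013318], [0.0, 0.0, 1.0]] dict_keys(['img', 'range_z', 'intrinsics', 'eye', 'rotation'])
{'t': 0.1, 'joints': array([-1.41461408,  0.43514755,  0.02496166,  1.57401019, -0.01161261,
        1.13401204, -0.07508934]), 'joint_vel': array([-9.92773566e-05, -8.35989440e-04, -4.91535039e-04, -3.25742563e-03,
       -1.88738396e-04,  1.87714495e-03, -2.17188658e-04]), 'effort': array([ 2.31493694e-03, -6.71748304e+01,  1.02800477e+00, -3.16904104e+01,
        1.58303994e-02,  7.26257553e-03, -5.32392221e-06]), 'eef_pos': array([0.15986519, 0.60374807, 0.24160629]), 'orientation': array([ 1.29056781e-01,  9.91636947e-01, -7.15163869e-04, -3.57628684e-05]), 'force': array([ 0.41689863,  1.38295196, -0.00255558]), 'torque': array([-0.04909687, -0.02776422, -0.03742123]), 'finger_force': 0.0, 'opening': 0.0857640831325623} 0.011
```

View pics/top0.png

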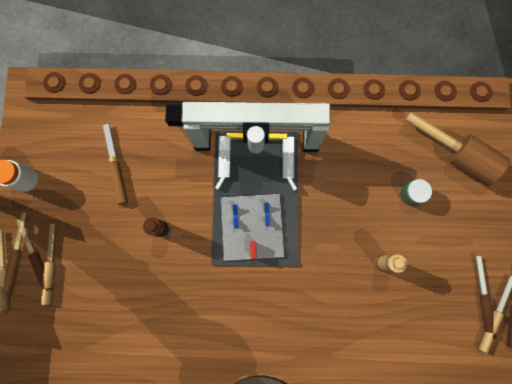

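View pics/side0.png

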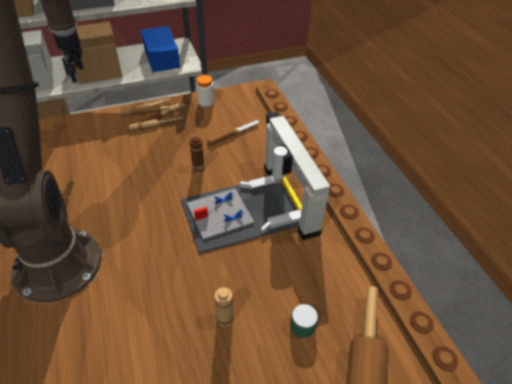

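The top view shows the pale foot at (392,264), the dark foot at (155,227), the tray with red fin at (253,250) and blue saddles at (236,216) and (267,213), and the tin at (418,191). The side view shows the pale foot at (224,305) and the tray at (220,215). I'll measure them from both views.

```bash
cat >> h.py <<'E'
def masks(c):
    hsv=cv2.cvtColor(np.ascontiguousarray(c['img']),cv2.COLOR_RGB2HSV)
    H,S,V=[hsv[:,:,i].astype(int) for i in range(3)]
    return dict(red=((H<6)|(H>174))&(S>170)&(V>90),blue=(H>105)&(H<130)&(S>140)&(V>60),yellow=(H>22)&(H<34)&(S>170)&(V>120))
def near(P,xy,r): return np.hypot(P[...,0]-xy[0],P[...,1]-xy[1])<r
E
python3 - <<'E'
from h import *
for n in('top','side'):
    c=cap(n);P=cloud(c);M=masks(c);ok=c['range_z']>0
    print(n)
    tab=P[(abs(P[...,2])<.012)&ok]; print('table z',np.median(tab[:,2]))
    for k,m in M.items():
        m=(m&ok&(P[...,0]<.75)&(P[...,0]>.3)&(abs(P[...,1])<.2)).astype(np.uint8)
        nl,L,st,ce=cv2.connectedComponentsWithStats(m)
        for i in range(1,nl):
            if st[i,4]>12:
                q=P[L==i]; print(k,st[i,4],ce[i].round(),np.median(q,0).round(4),q.min(0).round(3),q.max(0).round(3))
    z=(P[...,2]>.03)&(P[...,2]<.25)&(P[...,0]>.25)&(P[...,0]<.9)&(abs(P[...,1])<.5)
    nl,L,st,ce=cv2.connectedComponentsWithStats((z&ok).astype(np.uint8))
    for i in range(1,nl):
        if st[i,4]>30:
            q=P[L==i]; print('obj',st[i,4],ce[i].round(),np.median(q,0).round(4),q.min(0).round(3),q.max(0).round(3))
            if q[:,2].max()<.15:
                for a,b in((.03,.11),(.118,.127),(.129,.14)):
                    s=q[(q[:,2]>a)&(q[:,2]<b)]
                    if len(s)>5:
                        A=np.c_[2*s[:,:2],np.ones(len(s))];r=np.linalg.lstsq(A,(s[:,:2]**2).sum(1),rcond=None)[0]
                        print('   ',a,len(s),'mean',s.mean(0).round(4),'circ',r[:2].round(4),np.sqrt(max(0,r[2]+r[0]**2+r[1]**2)).round(4))
E
```

```text
Traceback (most recent call last):
  File "h.py", line 11, in cloud
    return p@np.array(c['rotation']).T+np.array(c['eye'])
           ~^~~~~~~~~~~~~~~~~~~~~~~~~~
ValueError: matmul: Input operand 1 has a mismatch in its core dimension 0, with gufunc signature (n?,k),(k,m?)->(n?,m?) (size 4 is different from 3)
```

Rotation is a quaternion.

```bash
sed -i "s/return p@.*/return p@Rotation.from_quat(c['rotation']).as_matrix().T+np.array(c['eye'])/; 1a from scipy.spatial.transform import Rotation" h.py
cat > m.py <<'E'
from h import *
for n in('top','side'):
    c=cap(n);P=cloud(c);M=masks(c);ok=c['range_z']>0
    print(n)
    tab=P[(abs(P[...,2])<.012)&ok]; print('table z',np.median(tab[:,2]))
    for k,m in M.items():
        m=(m&ok&(P[...,0]<.85)&(P[...,0]>.3)&(abs(P[...,1])<.2)).astype(np.uint8)
        nl,L,st,ce=cv2.connectedComponentsWithStats(m)
        for i in range(1,nl):
            if st[i,4]>12:
                q=P[L==i]; print(k,st[i,4],ce[i].round(),np.median(q,0).round(4),q.min(0).round(3),q.max(0).round(3))
    z=(P[...,2]>.03)&(P[...,2]<.25)&(P[...,0]>.25)&(P[...,0]<.9)&(abs(P[...,1])<.5)
    nl,L,st,ce=cv2.connectedComponentsWithStats((z&ok).astype(np.uint8))
    for i in range(1,nl):
        if st[i,4]>30:
            q=P[L==i]; print('obj',st[i,4],ce[i].round(),np.median(q,0).round(4),q.min(0).round(3),q.max(0).round(3))
            if q[:,2].max()<.15:
                for a,b in((.03,.11),(.118,.127),(.129,.14)):
                    s=q[(q[:,2]>a)&(q[:,2]<b)]
                    if len(s)>5:
                        A=np.c_[2*s[:,:2],np.ones(len(s))];r=np.linalg.lstsq(A,(s[:,:2]**2).sum(1),rcond=None)[0]
                        print('   ',a,len(s),'mean',s.mean(0).round(4),'circ',r[:2].round(4),np.sqrt(max(0,r[2]+r[0]**2+r[1]**2)).round(4))
E
python3 m.py
```

```text
top
table z -0.0005476175145091577
red 71 [253. 250.] [0.4382 0.0274 0.0571] [0.421 0.022 0.053] [0.459 0.033 0.06 ]
blue 82 [267. 214.] [ 0.5363 -0.0068  0.0328] [ 0.507 -0.013  0.019] [ 0.562 -0.001  0.048]
blue 86 [235. 216.] [0.5277 0.0773 0.0321] [0.498 0.071 0.017] [0.554 0.083 0.048]
yellow 76 [235. 135.] [0.7489 0.0848 0.0294] [0.742 0.065 0.025] [0.756 0.107 0.034]
yellow 82 [277. 136.] [ 0.7497 -0.029   0.0286] [ 0.694 -0.055  0.02 ] [ 0.756 -0.002  0.217]
obj 5543 [251. 120.] [0.7325 0.0344 0.2177] [ 0.674 -0.143  0.03 ] [0.775 0.236 0.234]
obj 585 [430. 130.] [ 0.7694 -0.4405  0.0554] [ 0.721 -0.5    0.035] [ 0.821 -0.378  0.064]
    0.03 585 mean [ 0.7693 -0.4404  0.0542] circ [ 0.7675 -0.4391] 0.0418
obj 577 [417. 191.] [ 0.6002 -0.3978  0.0584] [ 0.569 -0.434  0.031] [ 0.635 -0.37   0.066]
    0.03 577 mean [ 0.6002 -0.3985  0.0559] circ [ 0.601  -0.4001] 0.0243
obj 31 [266. 205.] [ 0.5563 -0.0043  0.0403] [ 0.545 -0.01   0.031] [ 0.565 -0.001  0.046]
    0.03 31 mean [ 0.5558 -0.0051  0.0386] circ [ 0.5556 -0.0046] 0.0065
obj 37 [235. 208.] [0.5474 0.0777 0.0389] [0.5
[... 1879 characters left out ...]
[ 0.5555 -0.0065  0.0376] circ [ 0.555 -0.006] 0.0074
obj 541 [371. 311.] [ 0.7713 -0.445   0.0573] [ 0.724 -0.5    0.043] [ 0.82  -0.375  0.065]
    0.03 541 mean [ 0.7709 -0.4436  0.0565] circ [ 0.7661 -0.4386] 0.0417
obj 527 [224. 304.] [ 0.4124 -0.3328  0.1086] [ 0.394 -0.343  0.03 ] [ 0.437 -0.298  0.138]
    0.03 270 mean [ 0.4121 -0.3359  0.0724] circ [ 0.4154 -0.3201] 0.0212
    0.118 145 mean [ 0.4143 -0.3245  0.1238] circ [ 0.415  -0.3201] 0.0178
    0.129 73 mean [ 0.415  -0.3207  0.1341] circ [ 0.4151 -0.3204] 0.0087
obj 614 [304. 319.] [ 0.599  -0.4108  0.0593] [ 0.569 -0.438  0.031] [ 0.635 -0.371  0.066]
    0.03 614 mean [ 0.5994 -0.4097  0.056 ] circ [ 0.6009 -0.4074] 0.0246
```

Pale foot is at (0.4145, -0.320). The tray cradle is near (0.530, 0.035) with yaw about 0.1, and the fin is near (0.439, 0.026). My plan is to swing to the foot, tilt the tool 60° sideways, and grasp just above mid-height. A 90° roll about the jaw line then lays it down.

>>> servo_tool(travel=[[-0.9, -0.22, 0], [-0.9, -0.22, 0], [-0.9, -0.22, 0], [-0.9, -0.22, 0], [-0.9, -0.22, 0], [-0.9, -0.22, 0], [-0.9, -0.22, 0], [-0.9, -0.22, 0], [-0.9, -0.22, 0], [-0.9, -0.22, 0], [-0.9, -0.22, 0], [-0.9, -0.22, 0]], turn=[[0, 0, 0.65], [0, 0, 0.65], [0, 0, 0.65], [0, 0, 0.65], [0, 0, 0.65], [0, 0, 0.65], [0, 0, 0.65], [0, 0, 0.65], [0, 0, 0.65], [0, 0, 0.65], [0, 0, 0.65], [0, 0, 0.65]], hand=[1, 1, 1, 1, 1, 1, 1, 1, 1, 1, 1, 1])

```text
t: 1.25
eef_pos: [0.393, 0.3711, 0.2423]
orientation: [0.429, 0.904, 0.0, 0.0]
force: [0.2, 0.1, 0.2]
opening: 0.0852
finger_force: 0.0
```

```bash
cat >> h.py <<'E'
def st():
    s=manip.read_state(); R=Rotation.from_quat(s['orientation']).as_matrix()
    print('t',round(s['t'],2),'p',s['eef_pos'].round(4),'z',R[:,2].round(3),'y',R[:,1].round(3),'j',s['joints'].round(2),'F',s['force'].round(1),'op',round(s['opening'],4),'ff',round(s['finger_force'],1))
    return s,R
def togo(p,x,z):
    "tool-frame shift (units) and rotation vector (units) from here to TCP p, tool axes y~x-given, z"
    s,R=st(); z=np.array(z,float);z/=np.linalg.norm(z);y=np.array(x,float);y-=z*(y@z);y/=np.linalg.norm(y)
    Rt=np.c_[np.cross(y,z),y,z]
    print('shift',(R.T@(np.array(p)-s['eef_pos'])/.03).round(2),'after-turn',(Rt.T@(np.array(p)-s['eef_pos'])/.03).round(2),'turn',(Rotation.from_matrix(R.T@Rt).as_rotvec()/.08).round(2))
E
python3 -c "from h import *;st()"
```

```text
t 1.25 p [0.393  0.3711 0.2423] z [ 0.  0. -1.] y [0.774 0.633 0.   ] j [-1.05  0.3   0.25  1.8  -0.08  1.06 -0.08] F [0.2 0.1 0.2] op 0.0852 ff 0.0
```

>>> servo_tool(travel=[[-0.93, 0.1, 0], [-0.93, 0.1, 0], [-0.93, 0.1, 0], [-0.93, 0.1, 0], [-0.93, 0.1, 0], [-0.93, 0.1, 0], [-0.93, 0.1, 0], [-0.93, 0.1, 0], [-0.93, 0.1, 0], [-0.93, 0.1, 0], [-0.93, 0.1, 0], [-0.93, 0.1, 0]], turn=[[0, 0, 0.7], [0, 0, 0.7], [0, 0, 0.7], [0, 0, 0.7], [0, 0, 0.7], [0, 0, 0.7], [0, 0, 0.7], [0, 0, 0.7], [0, 0, 0.7], [0, 0, 0.7], [0, 0, 0.7], [0, 0, 0.7]], hand=[1, 1, 1, 1, 1, 1, 1, 1, 1, 1, 1, 1])

```text
t: 2.25
eef_pos: [0.5472, 0.079, 0.2423]
orientation: [0.702, 0.712, 0.0, 0.0]
force: [-0.0, 0.0, -0.0]
opening: 0.0853
finger_force: 0.0
```

>>> servo_tool(travel=[[-0.93, 0.1, 0], [-0.93, 0.1, 0], [-0.93, 0.1, 0], [-0.93, 0.1, 0], [-0.93, 0.1, 0], [-0.93, 0.1, 0], [-0.93, 0.1, 0], [-0.93, 0.1, 0], [-0.93, 0.1, 0], [-0.8, 0.1, 0], [-0.5, 0.1, 0], [-0.2, 0, 0]], turn=[[0, 0, 0.7], [0, 0, 0.7], [0, 0, 0.7], [0, 0, 0.7], [0, 0, 0.7], [0, 0, 0.7], [0, 0, 0.7], [0, 0, 0.7], [0, 0, 0.7], [0, 0, 0.7], [0, 0, 0.7], [0, 0, 0.7]], hand=[1, 1, 1, 1, 1, 1, 1, 1, 1, 1, 1, 1])

```text
t: 3.25
eef_pos: [0.5034, -0.2131, 0.2426]
orientation: [0.899, 0.438, -0.0, 0.0]
force: [-0.4, 1.1, 0.5]
opening: 0.0855
finger_force: 0.0
```

```bash
python3 -c "
from h import *
togo([.473,-.245,.20],[.792,-.611,0],[-.529,-.686,-.5])"
```

```text
t 3.25 p [ 0.5034 -0.2131  0.2426] z [ 0.    -0.001 -1.   ] y [ 0.788 -0.616  0.001] j [-0.25  0.36  0.75  1.81 -0.27  1.08 -0.07] F [-0.4  1.1  0.5] op 0.0855 ff 0.0
shift [-1.46 -0.14  1.42] after-turn [ 0.5  -0.15  1.97] turn [ -0.03 -13.09  -0.07]
```

>>> servo_tool(travel=[[0, 0, 0], [0, 0, 0], [0, 0, 0], [0, 0, 0], [0, 0, 0], [0, 0, 0], [0, 0, 0], [0, 0, 0], [0, 0, 0], [0, 0, 0], [0, 0, 0], [0, 0, 0]], turn=[[0, -1, 0], [0, -1, 0], [0, -1, 0], [0, -1, 0], [0, -1, 0], [0, -1, 0], [0, -1, 0], [0, -1, 0], [0, -1, 0], [0, -1, 0], [0, -1, 0], [0, -1, 0]], hand=[1, 1, 1, 1, 1, 1, 1, 1, 1, 1, 1, 1])

```text
t: 4.25
eef_pos: [0.5054, -0.2092, 0.242]
orientation: [0.795, 0.392, -0.415, 0.205]
force: [0.0, -0.3, 0.2]
opening: 0.0855
finger_force: 0.0
```

```bash
python3 -c "
from h import *
togo([.473,-.245,.128],[.792,-.611,0],[-.529,-.686,-.5])"
```

```text
t 4.25 p [ 0.5054 -0.2092  0.242 ] z [-0.499 -0.652 -0.571] y [ 0.793 -0.609  0.001] j [-0.63  0.84  0.91  1.62  0.23  1.4  -0.51] F [ 0.  -0.3  0.2] op 0.0855 ff 0.0
shift [ 2.2  -0.13  3.49] after-turn [ 2.49 -0.13  3.29] turn [ 0.03 -1.05  0.01]
```

>>> servo_tool(travel=[[0, 0, 0], [0.62, 0, 0.8], [0.62, 0, 0.8], [0.62, 0, 0.8], [0.62, 0, 0.8], [0, -0.13, 0], [0, 0, 0]], turn=[[0, -1, 0], [0, 0, 0], [0, 0, 0], [0, 0, 0], [0, 0, 0], [0, 0, 0], [0, 0, 0]], hand=[1, 1, 1, 1, 1, 1, 1])

```text
t: 4.83
eef_pos: [0.4729, -0.243, 0.1288]
orientation: [0.778, 0.383, -0.447, 0.219]
force: [0.3, 0.4, 1.8]
opening: 0.0854
finger_force: 0.0
```

```bash
python3 -c "
from h import *
g=np.array([.4145,-.320,.075]);t=np.array([-.529,-.686,-.5])
togo(g+.008*t,[.792,-.611,0],t)
c=cap('side','s1.png');c=cap('top')
P=cloud(c);q=P[near(P,(.4145,-.32),.03)&(P[...,2]>.128)&(P[...,2]<.14)];print(q.mean(0),len(q))"
```

```text
t 4.83 p [ 0.4729 -0.243   0.1288] z [-0.528 -0.683 -0.504] y [ 0.792 -0.61  -0.002] j [-0.58  1.01  0.85  1.74  0.21  1.2  -0.6 ] F [0.3 0.4 1.8] op 0.0854 ff 0.0
shift [-0.08  0.03  3.95] after-turn [-0.06  0.02  3.95] turn [-0.01 -0.07  0.03]
[ 0.41396182 -0.31897944  0.13342632] 81
```

View pics/s1.png

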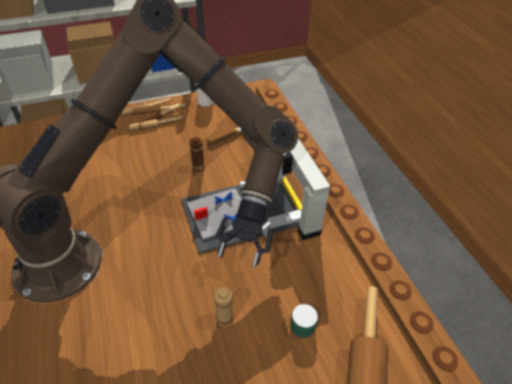

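The open gripper sits left of the pale foot (224,305) and is clear of the machine. I'll approach along the tool axis and close.

>>> servo_tool(travel=[[-0.07, 0, 0.6], [0, 0, 0.6], [0, 0, 0.6], [0, 0, 0.6], [0, 0, 0.6], [0, 0, 0.5], [0, 0, 0.3], [0, 0, 0.15], [0, 0, 0], [0, 0, 0]], turn=[[0, 0, 0], [0, 0, 0], [0, 0, 0], [0, 0, 0], [0, 0, 0], [0, 0, 0], [0, 0, 0], [0, 0, 0], [0, 0, 0], [0, 0, 0]], hand=[1, 1, 1, 1, 1, 1, 1, 1, 1, 1])

```text
t: 5.77
eef_pos: [0.412, -0.3252, 0.0718]
orientation: [0.779, 0.383, -0.445, 0.22]
force: [0.7, -1.0, -0.0]
opening: 0.0854
finger_force: 0.0
```

```bash
python3 -c "
from h import *
g=np.array([.4145,-.320,.075]);t=np.array([-.529,-.686,-.5])
togo(g+.008*t,[.792,-.611,0],t)
c=cap('side')
P=cloud(c);q=P[near(P,(.4145,-.32),.03)&(P[...,2]>.128)&(P[...,2]<.14)];print(q.mean(0),len(q))"
```

```text
t 5.77 p [ 0.412  -0.3252  0.0718] z [-0.525 -0.684 -0.507] y [ 0.793 -0.609  0.001] j [-0.48  1.07  0.85  1.9   0.24  0.93 -0.62] F [ 0.7 -1.  -0. ] op 0.0854 ff 0.0
shift [-0.   -0.04  0.05] after-turn [ 0.   -0.04  0.05] turn [ 0.02 -0.1   0.  ]
[ 0.41464939 -0.32142101  0.13390571] 78
```

>>> servo_tool(travel=[[0, -0.04, 0.05], [0, 0, 0], [0, 0, 0], [0, 0, 0], [0, 0, 0], [0, 0, 0], [0, 0, 0], [0, 0, 0], [0, 0, 0], [0, 0, 0]], turn=[[0, 0, 0], [0, 0, 0], [0, 0, 0], [0, 0, 0], [0, 0, 0], [0, 0, 0], [0, 0, 0], [0, 0, 0], [0, 0, 0], [0, 0, 0]], hand=[0.3, 0.2, 0.1, 0, -1, -1, -1, -1, -1, -1])

```text
t: 6.65
eef_pos: [0.4093, -0.3259, 0.0708]
orientation: [0.779, 0.383, -0.446, 0.22]
force: [1.9, 2.1, 4.9]
opening: 0.0428
finger_force: 60.2
```

```bash
python3 -c "
from h import *
st()"
```

```text
t 6.65 p [ 0.4093 -0.3259  0.0708] z [-0.526 -0.684 -0.506] y [ 0.792 -0.61   0.   ] j [-0.48  1.07  0.85  1.9   0.24  0.93 -0.62] F [1.9 2.1 4.9] op 0.0428 ff 60.2
```

>>> servo_tool(travel=[[-0.2, 0, -0.12], [-0.4, 0, -0.23], [-0.7, 0, -0.4], [-0.7, 0, -0.4], [-0.7, 0, -0.4], [-0.7, 0, -0.4], [-0.5, 0, -0.3], [-0.3, 0, -0.18], [0, 0, 0]], turn=[[0, 0, 0], [0, 0, 0], [0, 0, 0], [0, 0, 0], [0, 0, 0], [0, 0, 0], [0, 0, 0], [0, 0, 0], [0, 0, 0]], hand=[-1, -1, -1, -1, -1, -1, -1, -1, -1])

```text
t: 7.4
eef_pos: [0.4086, -0.327, 0.2182]
orientation: [0.78, 0.383, -0.445, 0.22]
force: [-0.4, -0.3, -2.0]
opening: 0.0425
finger_force: 60.7
```

```bash
cat > m2.py <<'E'
from h import *
# tray pose from saddle & fin colour points, machine yaw from yellow stop
for n in('top','side'):
    c=cap(n);P=cloud(c);M=masks(c);ok=(c['range_z']>0)&(P[...,0]>.35)&(P[...,0]<.85)&(abs(P[...,1])<.15)&(P[...,2]<.07)
    b=P[M['blue']&ok];r=P[M['red']&ok];y=P[M['yellow']&ok&(P[...,2]<.04)&(P[...,0]>.7)]
    if len(b)>30:
        s=b[:,1]>b[:,1].mean()
        L,Rr=b[s],b[~s]
        f=lambda q:(np.percentile(q[:,0],[2,98]).round(4),np.median(q[:,1]).round(4))
        print(n,'L',f(L),'R',f(Rr),len(L),len(Rr))
        m=lambda q:np.array([np.percentile(q[:,0],[2,98]).mean(),np.median(q[:,1])])
        d=m(L)-m(Rr);print('  mid',((m(L)+m(Rr))/2).round(4),'yaw',np.arctan2(-d[0],d[1]).round(4))
    if len(r)>20: print('  fin',r.mean(0).round(4), 'rect',cv2.minAreaRect((r[:,:2]*1000).astype(np.float32)))
    if len(y)>20:
        k=np.polyfit(y[:,1],y[:,0],1);print('  stop yaw',-k[0].round(4),'x',np.median(y[:,0]).round(4),'y',y[:,1].min().round(3),y[:,1].max().round(3))
    lip=P[(c['img'].min(-1)>140)&(c['range_z']>0)&(P[...,2]>.02)&(P[...,2]<.035)&(P[...,0]>.6)&(P[...,0]<.72)&(abs(P[...,1]-.03)<.11)]
    for sgn in(1,-1):
        q=lip[sgn*(lip[:,1]-.03)>0]
        if len(q)>20:k=np.polyfit(q[:,0],q[:,1],1);print('  lip yaw',k[0].round(4),'y at .66',np.polyval(k,.66).round(4),len(q))
E
python3 - <<'E'
from h import *
st()
E
python3 m2.py
```

```text
t 7.4 p [ 0.4086 -0.327   0.2182] z [-0.525 -0.683 -0.508] y [ 0.792 -0.611  0.002] j [-0.55  0.84  0.98  1.88  0.34  1.11 -0.51] F [-0.4 -0.3 -2. ] op 0.0425 ff 60.7
  fin [0.4297 0.0262 0.0567] rect ((430.7340087890625, 26.93340492248535), (20.238855361938477, 10.256903648376465), 1.5460566282272339)
  stop yaw 0.0017 x 0.7484 y -0.042 0.107
  lip yaw -0.0316 y at .66 0.1138 379
  fin [0.4394 0.0217 0.0467] rect ((439.7932434082031, 23.084266662597656), (37.17732620239258, 15.838770866394043), 0.8860188126564026)
  stop yaw -0.0057 x 0.7486 y -0.043 0.119
  lip yaw 0.5682 y at .66 0.0866 27
  lip yaw 0.1235 y at .66 -0.0677 71
```

```bash
cat > plan.py <<'E'
from h import *
Rg=np.c_[np.cross([.792,-.61,0],[-.526,-.684,-.506]),[.792,-.61,0],[-.526,-.684,-.506]]
rel=Rg.T@(np.array([.4143,-.3202,.062])-np.array([.4093,-.3259,.0708])); rel[1]=0
axis=Rg.T@np.array([0,0,1.])
def lay(cradle,yaw,dz):
    tx=np.array([np.cos(yaw),np.sin(yaw),0]);ty=np.array([-tx[1],tx[0],0]);up=np.array([0,0,1.])
    z=-.864*up+.506*ty; z/=np.linalg.norm(z)
    Rt=np.c_[np.cross(tx,z),tx,z]
    return np.array(cradle)+[0,0,dz]-Rt@rel,tx,z
if __name__=='__main__':
    print('rel',rel.round(4),'axis',axis.round(3))
    c=cap('side');P=cloud(c);s,R=st()
    stub=s['eef_pos']+R@(rel+axis*.072);print('pred stub top',stub.round(4))
    q=P[near(P,stub,.016)&(abs(P[...,2]-stub[2])<.006)];print('seen',q.mean(0).round(4),len(q))
    togo(*lay((.5305,.0352,.05),.1007,.12))
E
python3 plan.py
```

```text
rel [ 0.0114  0.     -0.0021] axis [-0.863  0.    -0.506]
t 7.55 p [ 0.4084 -0.3262  0.2153] z [-0.526 -0.683 -0.507] y [ 0.792 -0.61  -0.001] j [-0.55  0.85  0.98  1.88  0.34  1.11 -0.51] F [-1.  -0.1 -1.4] op 0.0424 ff 60.7
pred stub top [ 0.413  -0.3202  0.2785]
seen [ 0.4127 -0.3222  0.279 ] 93
t 7.55 p [ 0.4084 -0.3262  0.2153] z [-0.526 -0.683 -0.507] y [ 0.792 -0.61  -0.001] j [-0.55  0.85  0.98  1.88  0.34  1.11 -0.51] F [-1.  -0.1 -1.4] op 0.0424 ff 60.7
shift [ 7.51 -3.92 -9.29] after-turn [8.84 5.26 7.22] turn [ -2.65  18.59 -10.12]
```

>>> servo_tool(travel=[[0, 0, 0], [0, 0, 0], [0, 0, 0], [0, 0, 0], [0, 0, 0], [0, 0, 0], [0, 0, 0], [0, 0, 0], [0, 0, 0], [0, 0, 0], [0, 0, 0], [0, 0, 0]], turn=[[-0.12, 0.85, -0.46], [-0.12, 0.85, -0.46], [-0.12, 0.85, -0.46], [-0.12, 0.85, -0.46], [-0.12, 0.85, -0.46], [-0.12, 0.85, -0.46], [-0.12, 0.85, -0.46], [-0.12, 0.85, -0.46], [-0.12, 0.85, -0.46], [-0.12, 0.85, -0.46], [-0.12, 0.85, -0.46], [-0.12, 0.85, -0.46]], hand=[-1, -1, -1, -1, -1, -1, -1, -1, -1, -1, -1, -1])

```text
t: 8.55
eef_pos: [0.4082, -0.326, 0.2154]
orientation: [0.776, 0.62, -0.116, -0.008]
force: [0.4, 0.3, -2.2]
opening: 0.0424
finger_force: 60.8
```

>>> servo_tool(travel=[[0, 0, 0], [0, 0, 0], [0, 0, 0], [0, 0, 0], [0, 0, 0], [0, 0, 0], [0, 0, 0], [0, 0, 0], [0, 0, 0], [0, 0, 0]], turn=[[-0.12, 0.84, -0.46], [-0.12, 0.84, -0.46], [-0.12, 0.84, -0.46], [-0.12, 0.84, -0.46], [-0.12, 0.84, -0.46], [-0.12, 0.84, -0.46], [-0.12, 0.84, -0.46], [-0.12, 0.84, -0.46], [-0.12, 0.84, -0.46], [-0.12, 0.84, -0.46]], hand=[-1, -1, -1, -1, -1, -1, -1, -1, -1, -1])

```text
t: 9.38
eef_pos: [0.4081, -0.3265, 0.215]
orientation: [0.647, 0.716, 0.178, -0.195]
force: [0.1, -0.1, -1.4]
opening: 0.0426
finger_force: 60.8
```

```bash
python3 plan.py && python3 m2.py
```

```text
rel [ 0.0114  0.     -0.0021] axis [-0.863  0.    -0.506]
t 9.43 p [ 0.4067 -0.3277  0.2136] z [-0.05   0.511 -0.858] y [0.995 0.1   0.001] j [ 0.53  0.58  0.41  1.59 -0.49  1.52  1.19] F [-1.  -1.6 -1.2] op 0.0427 ff 60.9
pred stub top [ 0.413  -0.3907  0.2206]
seen [ 0.4124 -0.3884  0.2215] 33
t 9.43 p [ 0.4067 -0.3277  0.2136] z [-0.05   0.511 -0.858] y [0.995 0.1   0.001] j [ 0.53  0.58  0.41  1.59 -0.49  1.52  1.19] F [-1.  -1.6 -1.2] op 0.0427 ff 60.9
shift [8.85 5.31 7.28] after-turn [8.91 5.32 7.2 ] turn [ 0.01 -0.11 -0.  ]
top L (array([0.4994, 0.5541]), np.float64(0.0771)) R (array([0.5066, 0.5618]), np.float64(-0.0069)) 82 84
  mid [0.5305 0.0351] yaw 0.0889
  fin [0.4386 0.0276 0.0573] rect ((439.56103515625, 27.202926635742188), (37.914310455322266, 10.250572204589844), 1.7375166416168213)
  stop yaw 0.0034 x 0.7494 y -0.055 0.107
  lip yaw -0.0768 y at .66 0.1146 267
  lip yaw 0.1128 y at .66 -0.0665 99
  stop yaw -0.0119 x 0.7484 y -0.043 0.117
  lip yaw -0.0791 y at .66 0.1148 142
  lip yaw 0.0221 y at .66 -0.063 42
```

>>> servo_tool(travel=[[0.4, 0.24, 0.32], [0.74, 0.44, 0.6], [0.74, 0.44, 0.6], [0.74, 0.44, 0.6], [0.74, 0.44, 0.6], [0.74, 0.44, 0.6], [0.74, 0.44, 0.6], [0.74, 0.44, 0.6], [0.74, 0.44, 0.6], [0.74, 0.44, 0.6], [0.74, 0.44, 0.6], [0.74, 0.44, 0.6]], turn=[[0, -0.1, 0], [0, 0, 0], [0, 0, 0], [0, 0, 0], [0, 0, 0], [0, 0, 0], [0, 0, 0], [0, 0, 0], [0, 0, 0], [0, 0, 0], [0, 0, 0], [0, 0, 0]], hand=[-1, -1, -1, -1, -1, -1, -1, -1, -1, -1, -1, -1])

```text
t: 10.53
eef_pos: [0.5275, 0.0152, 0.164]
orientation: [0.648, 0.717, 0.173, -0.19]
force: [0.8, -0.4, -1.2]
opening: 0.0426
finger_force: 60.9
```

```bash
sed -i 's/togo(\*lay.*/togo(*lay((.5305,.0352,.05),.095,.04)); togo(*lay((.5305,.0352,.05),.095,.004))/' plan.py && python3 plan.py && python3 -c "
from h import *
cap('side','s2.png')"
```

```text
rel [ 0.0114  0.     -0.0021] axis [-0.863  0.    -0.506]
t 10.58 p [0.5283 0.0229 0.1638] z [-0.053  0.498 -0.866] y [0.994 0.108 0.002] j [ 0.01  0.48  0.24  1.87 -0.69  1.11  0.75] F [ 1.7  6.1 -1.5] op 0.0428 ff 61.0
pred stub top [ 0.5351 -0.0399  0.1717]
seen [ 0.533  -0.0444  0.1718] 28
t 10.58 p [0.5283 0.0229 0.1638] z [-0.053  0.498 -0.866] y [0.994 0.108 0.002] j [ 0.01  0.48  0.24  1.87 -0.69  1.11  0.75] F [ 1.7  6.1 -1.5] op 0.0428 ff 61.0
shift [-1.27  0.11  2.4 ] after-turn [-1.28  0.11  2.39] turn [-0.07  0.06  0.16]
t 10.58 p [0.5283 0.0229 0.1638] z [-0.053  0.498 -0.866] y [0.994 0.108 0.002] j [ 0.01  0.48  0.24  1.87 -0.69  1.11  0.75] F [ 1.7  6.1 -1.5] op 0.0428 ff 61.0
shift [-1.87  0.11  3.44] after-turn [-1.88  0.11  3.43] turn [-0.07  0.06  0.16]
```

View pics/s2.png

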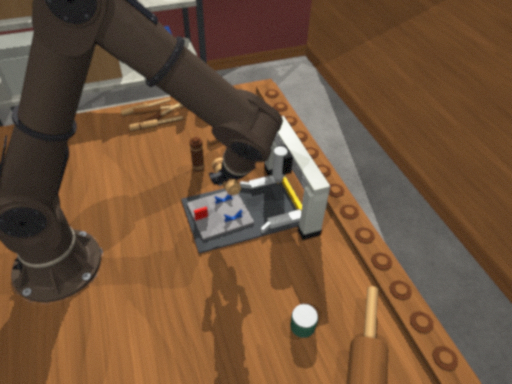

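The foot is held horizontal above the saddles at (232,187), stub towards -y. Now I'll lower it in two stages.

>>> servo_tool(travel=[[-0.2, 0.11, 0.4], [-0.22, 0, 0.4], [-0.22, 0, 0.4], [-0.22, 0, 0.4], [-0.22, 0, 0.4], [-0.2, 0, 0.38], [0, 0, 0], [0, 0, 0]], turn=[[-0.07, 0.06, 0.16], [0, 0, 0], [0, 0, 0], [0, 0, 0], [0, 0, 0], [0, 0, 0], [0, 0, 0], [0, 0, 0]], hand=[-1, -1, -1, -1, -1, -1, -1, -1])

```text
t: 11.3
eef_pos: [0.5302, 0.0154, 0.0822]
orientation: [0.653, 0.711, 0.175, -0.192]
force: [-0.6, 0.2, -0.2]
opening: 0.0424
finger_force: 61.0
```

```bash
python3 plan.py |tail -2
```

```text
t 11.35 p [0.5307 0.0154 0.083 ] z [-0.044  0.501 -0.865] y [ 0.996  0.086 -0.   ] j [ 0.05  0.6   0.21  1.92 -0.77  0.98  0.87] F [-0.3  0.9 -0.9] op 0.0426 ff 61.0
shift [-0.3   0.05  1.24] after-turn [-0.3   0.06  1.23] turn [ 0.05  0.04 -0.1 ]
```

>>> servo_tool(travel=[[-0.06, 0.05, 0.25], [-0.06, 0, 0.25], [-0.06, 0, 0.25], [-0.06, 0, 0.25], [-0.06, 0, 0.23], [0, 0, 0], [0, 0, 0]], turn=[[0.05, 0.04, -0.1], [0, 0, 0], [0, 0, 0], [0, 0, 0], [0, 0, 0], [0, 0, 0], [0, 0, 0]], hand=[-1, -1, -1, -1, -1, -1, -1])

```text
t: 11.93
eef_pos: [0.5309, 0.0268, 0.0463]
orientation: [0.649, 0.714, 0.176, -0.194]
force: [0.1, -0.2, -1.5]
opening: 0.0427
finger_force: 61.2
```

```bash
sed -i 's/095,.004/095,.0/' plan.py; python3 plan.py |tail -2;python3 -c "
from h import *
c=cap('side','x.png');im=cv2.imread('pics/x.png')[140:270,150:330];cv2.imwrite('pics/s3.png',cv2.resize(im,None,fx=4,fy=4))"
```

```text
t 11.98 p [0.5311 0.0265 0.0467] z [-0.048  0.503 -0.863] y [0.995 0.095 0.   ] j [ 0.05  0.66  0.18  1.94 -0.81  0.91  0.93] F [ 0.1 -0.3 -0.8] op 0.0423 ff 61.2
shift [-0.07  0.01  0.12] after-turn [-0.07  0.01  0.12] turn [0.   0.   0.01]
```

View pics/s3.png

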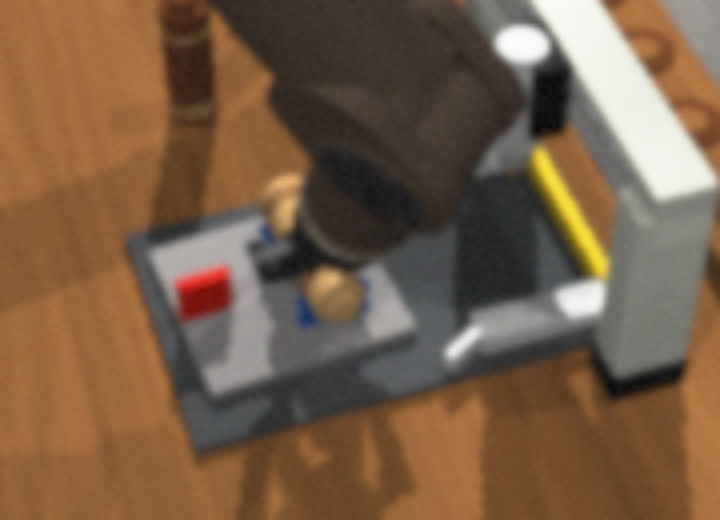

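The foot is over both saddles, with its ends at about (285,205) and (335,295) in the crop. I'll ease it down the last millimetres, watching the force.

>>> servo_tool(travel=[[-0.018, 0, 0.03], [-0.018, 0, 0.03], [-0.018, 0, 0.03], [0, 0, 0], [0, 0, 0]], turn=[[0, 0, 0], [0, 0, 0], [0, 0, 0], [0, 0, 0], [0, 0, 0]], hand=[-1, -1, -1, -1, -1])

```text
t: 12.45
eef_pos: [0.5317, 0.0265, 0.0438]
orientation: [0.649, 0.714, 0.177, -0.193]
force: [1.3, 0.0, 1.1]
opening: 0.0427
finger_force: 61.3
```

>>> servo_tool(travel=[[-0.015, 0, 0.025], [0, 0, 0], [0, 0, 0]], turn=[[0, 0, 0], [0, 0, 0], [0, 0, 0]], hand=[-1, -1, -1])

```text
t: 12.7
eef_pos: [0.532, 0.0265, 0.0433]
orientation: [0.649, 0.714, 0.177, -0.193]
force: [1.1, 0.2, 4.6]
opening: 0.0426
finger_force: 61.7
```

```bash
python3 plan.py |tail -2
```

```text
t 12.75 p [0.5321 0.0265 0.0433] z [-0.046  0.503 -0.863] y [0.995 0.095 0.002] j [ 0.05  0.66  0.18  1.94 -0.82  0.91  0.93] F [2.7 0.8 5.3] op 0.0426 ff 61.7
shift [-0.02 -0.02  0.02] after-turn [-0.02 -0.02  0.02] turn [0.02 0.   0.02]
```

>>> servo_tool(travel=[[0, 0, 0], [0, 0, 0], [0, 0, 0], [0, 0, 0], [0, 0, 0], [0, 0, 0], [0, 0, 0], [0, 0, 0], [0, 0, 0], [0, 0, 0]], turn=[[0, 0, 0], [0, 0, 0], [0, 0, 0], [0, 0, 0], [0, 0, 0], [0, 0, 0], [0, 0, 0], [0, 0, 0], [0, 0, 0], [0, 0, 0]], hand=[0.05, 0.15, 0.3, 0.5, 0.7, 0.8, 0.8, 0.8, 0.8, 0.8])

```text
t: 13.58
eef_pos: [0.5312, 0.0265, 0.0428]
orientation: [0.649, 0.714, 0.176, -0.193]
force: [0.9, 0.5, -0.2]
opening: 0.0768
finger_force: 0.0
```

```bash
python3 -c "
from h import *
st()"
```

```text
t 13.58 p [0.5312 0.0265 0.0428] z [-0.047  0.503 -0.863] y [0.995 0.095 0.001] j [ 0.05  0.66  0.18  1.94 -0.82  0.91  0.93] F [ 0.9  0.5 -0.2] op 0.0768 ff 0.0
```

>>> servo_tool(travel=[[0, 0, -0.2], [0, 0, -0.4], [0, 0, -0.5], [0, 0, -0.6], [0, 0, -0.7], [0, 0, -0.7], [0, 0, -0.7], [0, 0, -0.7], [0, 0, -0.7], [0, 0, 0]], turn=[[0, 0, 0], [0, 0, 0], [0, 0, 0], [0, 0, 0], [0, 0, 0], [0, 0, 0], [0, 0, 0], [0, 0, 0], [0, 0, 0], [0, 0, 0]], hand=[0.8, 0.8, 0.8, 0.8, 0.8, 0.8, 0.8, 0.8, 0.8, 0.8])

```text
t: 14.42
eef_pos: [0.5404, -0.0559, 0.1815]
orientation: [0.65, 0.714, 0.177, -0.19]
force: [0.5, -0.8, 0.3]
opening: 0.0767
finger_force: 0.0
```

```bash
cat > foot.py <<'E'
from h import *
for n in('top','side'):
    c=cap(n,'f_'+n+'.png');P=cloud(c)
    hsv=cv2.cvtColor(np.ascontiguousarray(c['img']),cv2.COLOR_RGB2HSV)
    m=(hsv[...,0]>8)&(hsv[...,0]<24)&(hsv[...,1]>60)&(P[...,2]>.045)&(P[...,2]<.085)&(abs(P[...,0]-FX)<.05)&(abs(P[...,1]-.03)<.12)
    q=P[m]
    if len(q)>30:
        b=q[q[:,1]>-.025]  # barrel
        k=np.polyfit(q[:,1],q[:,0],1);print(n,len(q),'x',q[:,0].mean().round(4),'y',q[:,1].min().round(4),q[:,1].max().round(4),'ztop',np.percentile(q[:,2],95).round(4),'axis yaw',-k[0].round(4),'x@y.035',np.polyval(k,.035).round(4))
E
sed 's/FX/.53/' foot.py|python3 -; python3 m2.py; python3 -c "
from h import *
st()"
```

```text
top 840 x 0.5298 y -0.0354 0.097 ztop 0.0725 axis yaw 0.074 x@y.035 0.5296
side 314 x 0.5306 y -0.0393 0.0971 ztop 0.0733 axis yaw 0.1106 x@y.035 0.5271
  fin [0.4389 0.0276 0.0572] rect ((439.6396179199219, 27.173274993896484), (38.016136169433594, 10.311402320861816), 1.4430336952209473)
  stop yaw 0.0052 x 0.7493 y -0.055 0.107
  lip yaw -0.0539 y at .66 0.1142 283
  lip yaw 0.0273 y at .66 -0.0624 307
  fin [0.4398 0.0216 0.0466] rect ((438.9946594238281, 23.74759292602539), (37.39838790893555, 14.599591255187988), 3.477146625518799)
  stop yaw -0.0072 x 0.7491 y -0.041 0.12
  lip yaw 0.0821 y at .66 -0.0652 186
t 14.62 p [ 0.5382 -0.0516  0.1772] z [-0.048  0.503 -0.863] y [0.995 0.096 0.   ] j [ 0.11  0.52  0.28  1.78 -0.65  1.21  0.81] F [-0.3  1.2 -1.6] op 0.077 ff 0.0
```

View pics/f_top.png

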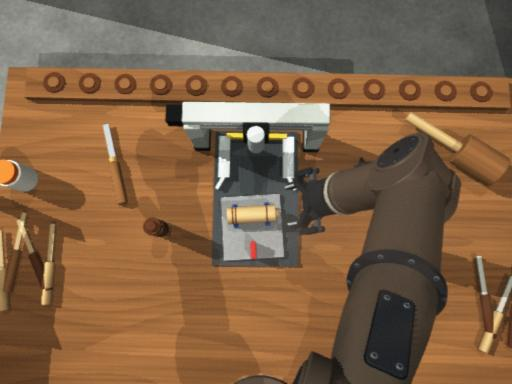

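The foot lies centred in both saddles at (251,213), from y -0.027 to 0.097, with its top at z 0.0725. Next is pinching the red fin at (253,249). I'll also check the machine's yaw from the gantry.

```bash
cat > fin.py <<'E'
from h import *
import sys
def fin(back,yaw=.093,f=(.4389,.0267,.045),a=.26):
    tx=np.array([np.cos(yaw),np.sin(yaw),0]);z=tx*np.sin(a)-np.array([0,0,np.cos(a)])
    return np.array(f)+z*(.008-back),[tx[1],-tx[0],0],z
if __name__=='__main__': togo(*fin(float(sys.argv[1])))
E
python3 fin.py .1
python3 - <<'E'
from h import *
c=cap('top');P=cloud(c)
q=P[(P[...,2]>.205)&(P[...,2]<.235)&(P[...,0]>.64)&(P[...,0]<.9)&(abs(P[...,1]-.03)<.16)]
ys=np.arange(-.1,.16,.01)
lo=[(y,np.percentile(s[:,0],3),np.percentile(s[:,0],97)) for y in ys for s in [q[abs(q[:,1]-y)<.006]] if len(s)>10]
lo=np.array(lo);lo=lo[abs(lo[:,0]-.03)>.04]
print(np.polyfit(lo[:,0],lo[:,1],1),np.polyfit(lo[:,0],lo[:,2],1),len(lo))
for n in('top','side'):
    c=cap(n);P=cloud(c);M=masks(c)['yellow']&(P[...,2]<.06)&(P[...,0]>.7)&(P[...,0]<.8)&(abs(P[...,1])<.15)
    y=P[M];print(n,np.percentile(y,[3,50,97],axis=0).round(4).tolist())
    w=(c['img'].min(-1)>120)&(P[...,2]>.022)&(P[...,2]<.033)&(P[...,0]>.645)&(P[...,0]<.7)&(abs(P[...,1]-.026)<.1)
    for x in(.65,.67,.69):
        s=P[w&(abs(P[...,0]-x)<.008)]; 
        l=s[s[:,1]>.026,1];r=s[s[:,1]<.026,1]
        print('  lips',x,[np.percentile(v,[5,95]).round(4).tolist() if len(v)>8 else None for v in(l,r)])
E
```

```text
t 14.62 p [ 0.5382 -0.0516  0.1772] z [-0.048  0.503 -0.863] y [0.995 0.096 0.   ] j [ 0.11  0.52  0.28  1.78 -0.65  1.21  0.81] F [-0.3  1.2 -1.6] op 0.077 ff 0.0
shift [ 1.79 -3.83  2.72] after-turn [-4.08 -2.91  0.41] turn [-7.59 -2.65 18.2 ]
[-0.01124394  0.72223689] [-0.01147546  0.77153731] 18
top [[0.7438, -0.0493, 0.022], [0.7493, -0.0083, 0.0289], [0.755, 0.104, 0.0327]]
  lips 0.65 [[0.0981, 0.1249], [-0.0725, -0.0482]]
  lips 0.67 [[0.0986, 0.1256], [-0.0723, -0.0479]]
  lips 0.69 [[0.1045, 0.1243], [-0.0722, -0.0477]]
side [[0.7442, -0.0355, 0.0119], [0.7493, 0.0278, 0.0297], [0.7652, 0.0977, 0.0351]]
  lips 0.65 [None, [-0.0727, -0.0498]]
  lips 0.67 [None, [-0.0736, -0.0505]]
  lips 0.69 [None, [-0.0733, -0.0502]]
```

>>> servo_tool(travel=[[0, 0, 0], [0, 0, 0], [0, 0, 0], [0, 0, 0], [0, 0, 0], [0, 0, 0], [0, 0, 0], [0, 0, 0], [0, 0, 0], [0, 0, 0]], turn=[[-0.38, -0.13, 0.91], [-0.38, -0.13, 0.91], [-0.38, -0.13, 0.91], [-0.38, -0.13, 0.91], [-0.38, -0.13, 0.91], [-0.38, -0.13, 0.91], [-0.38, -0.13, 0.91], [-0.38, -0.13, 0.91], [-0.38, -0.13, 0.91], [-0.38, -0.13, 0.91]], hand=[0.5, 0.2, 0, 0, 0, 0, 0, 0, 0, 0])

```text
t: 15.6
eef_pos: [0.5382, -0.0517, 0.1769]
orientation: [0.89, 0.411, 0.166, -0.108]
force: [0.5, 0.2, 0.2]
opening: 0.043
finger_force: 0.0
```

>>> servo_tool(travel=[[0, 0, 0], [0, 0, 0], [0, 0, 0], [0, 0, 0], [0, 0, 0], [0, 0, 0], [0, 0, 0], [0, 0, 0], [0, 0, 0], [0, 0, 0]], turn=[[-0.38, -0.13, 0.91], [-0.38, -0.13, 0.91], [-0.38, -0.13, 0.91], [-0.38, -0.13, 0.91], [-0.38, -0.13, 0.91], [-0.38, -0.13, 0.91], [-0.38, -0.13, 0.91], [-0.38, -0.13, 0.91], [-0.38, -0.13, 0.91], [-0.38, -0.13, 0.91]], hand=[0, 0, 0, 0, 0, 0, 0, 0, 0, 0])

```text
t: 16.43
eef_pos: [0.5381, -0.0515, 0.1771]
orientation: [0.99, 0.044, 0.131, -0.006]
force: [0.5, -0.5, -0.5]
opening: 0.0425
finger_force: 0.0
```

```bash
python3 fin.py .1
```

```text
t 16.43 p [ 0.5381 -0.0515  0.1771] z [ 0.259  0.024 -0.966] y [ 0.089 -0.996 -0.001] j [-0.62  0.3   0.8   2.12 -0.49  0.6  -0.98] F [ 0.5 -0.5 -0.5] op 0.0425 ff 0.0
shift [-4.09 -2.89  0.39] after-turn [-4.08 -2.9   0.4 ] turn [-0.   -0.03 -0.05]
```

>>> servo_tool(travel=[[-0.68, -0.48, 0], [-0.68, -0.48, 0], [-0.68, -0.48, 0], [-0.68, -0.48, 0], [-0.68, -0.48, 0], [-0.68, -0.48, 0], [0, 0, 0.2], [0, 0, 0.2]], turn=[[0, 0, 0], [0, 0, 0], [0, 0, 0], [0, 0, 0], [0, 0, 0], [0, 0, 0], [0, 0, 0], [0, 0, 0]], hand=[0, 0, 0, 0, 0, 0, 0, 0])

```text
t: 17.1
eef_pos: [0.4143, 0.0267, 0.1333]
orientation: [0.99, 0.049, 0.131, -0.008]
force: [1.6, 0.3, 0.9]
opening: 0.0424
finger_force: 0.0
```

```bash
python3 fin.py 0
```

```text
t 17.1 p [0.4143 0.0267 0.1333] z [ 0.258  0.028 -0.966] y [ 0.099 -0.995 -0.003] j [-0.99  0.15  0.9   2.44 -0.33  0.36 -1.3 ] F [1.6 0.3 0.9] op 0.0424 ff 0.0
shift [0.03 0.09 3.32] after-turn [0.03 0.08 3.32] turn [-0.05 -0.03  0.07]
```

>>> servo_tool(travel=[[0.03, 0.08, 0.5], [0, 0, 0.5], [0, 0, 0.5], [0, 0, 0.5], [0, 0, 0.5], [0, 0, 0.4], [0, 0, 0.2], [0, 0, 0], [0, 0, 0]], turn=[[-0.05, 0, 0.07], [0, 0, 0], [0, 0, 0], [0, 0, 0], [0, 0, 0], [0, 0, 0], [0, 0, 0], [0, 0, 0], [0, 0, 0]], hand=[0, 0, 0, 0, 0, 0, 0, 0, 0])

```text
t: 17.85
eef_pos: [0.4406, 0.023, 0.0449]
orientation: [0.991, 0.042, 0.131, -0.005]
force: [0.3, -0.8, 0.1]
opening: 0.0428
finger_force: 0.0
```

```bash
python3 fin.py 0; python3 -c "
from h import *
c=cap('side','x.png');im=cv2.imread('pics/x.png')[140:270,150:330];cv2.imwrite('pics/s4.png',cv2.resize(im,None,fx=4,fy=4))"
```

```text
t 17.85 p [0.4406 0.023  0.0449] z [ 0.258  0.021 -0.966] y [ 0.085 -0.996  0.001] j [-0.47  0.39  0.34  2.45 -1.06  0.12 -0.61] F [ 0.3 -0.8  0.1] op 0.0428 ff 0.0
shift [-0.05 -0.13  0.25] after-turn [-0.04 -0.13  0.25] turn [ 0.04 -0.03 -0.09]
```

View pics/s4.png

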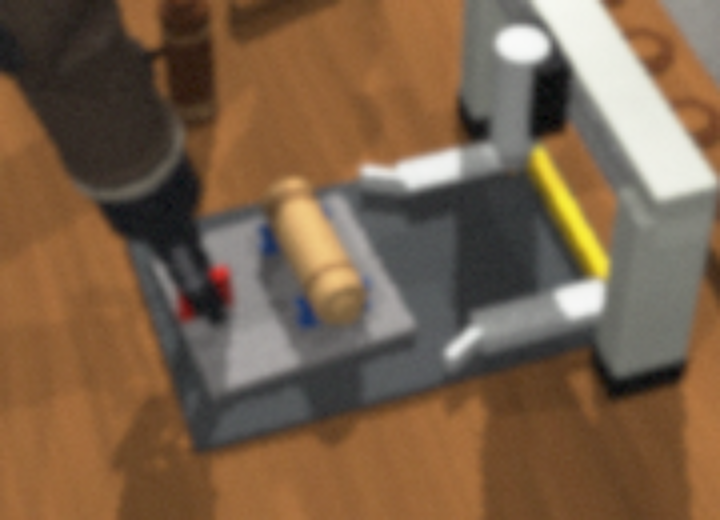

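The fingers straddle the red fin at (205,290), but joint 6 is at its limit 8 mm too high. I'll reduce the lean and then finish the descent.

```bash
sed -i 's/a=.26/a=.12/' fin.py && python3 fin.py 0
```

```text
t 17.9 p [0.4409 0.0231 0.0452] z [ 0.259  0.021 -0.966] y [ 0.086 -0.996  0.002] j [-0.47  0.39  0.34  2.45 -1.06  0.12 -0.61] F [ 0.4 -0.2  0.5] op 0.0426 ff 0.0
shift [-0.09 -0.12  0.26] after-turn [-0.05 -0.12  0.27] turn [ 0.04 -1.79 -0.09]
```

>>> servo_tool(travel=[[0, -0.06, 0], [0, -0.07, 0], [0, 0, 0], [0, 0, 0]], turn=[[0, -0.6, 0], [0, -0.6, 0], [0, -0.55, 0], [0, 0, 0]], hand=[0, 0, 0, 0])

```text
t: 18.23
eef_pos: [0.4423, 0.0274, 0.0457]
orientation: [0.997, 0.044, 0.064, -0.001]
force: [1.5, -0.4, -0.2]
opening: 0.0428
finger_force: 0.0
```

```bash
python3 fin.py 0
```

```text
t 18.23 p [0.4423 0.0274 0.0457] z [ 0.127  0.008 -0.992] y [ 0.088 -0.996  0.003] j [-0.73  0.48  0.7   2.35 -0.84  0.4  -0.8 ] F [ 1.5 -0.4 -0.2] op 0.0428 ff 0.0
shift [-0.12  0.01  0.27] after-turn [-0.12  0.01  0.28] turn [ 0.05 -0.1  -0.05]
```

>>> servo_tool(travel=[[-0.06, 0, 0.14], [-0.06, 0, 0.13], [0, 0, 0], [0, 0, 0], [0, 0, 0], [0, 0, 0], [0, 0, 0], [0, 0, 0], [0, 0, 0], [0, 0, 0]], turn=[[0.05, -0.1, -0.05], [0, 0, 0], [0, 0, 0], [0, 0, 0], [0, 0, 0], [0, 0, 0], [0, 0, 0], [0, 0, 0], [0, 0, 0], [0, 0, 0]], hand=[0, 0, -0.2, -0.4, -0.5, -0.6, -1, -1, -1, -1])

```text
t: 19.07
eef_pos: [0.4381, 0.0268, 0.0367]
orientation: [0.997, 0.045, 0.06, -0.005]
force: [-2.3, 0.0, 6.4]
opening: 0.0134
finger_force: 58.9
```

```bash
python3 fin.py 0; sed 's/FX/.53/' foot.py|python3 -; python3 m2.py|grep -v lip
```

```text
t 19.07 p [0.4381 0.0268 0.0367] z [ 0.119  0.014 -0.993] y [ 0.09  -0.996 -0.004] j [-0.69  0.49  0.66  2.36 -0.88  0.39 -0.76] F [-2.3  0.   6.4] op 0.0134 ff 58.9
shift [ 0.06  0.01 -0.  ] after-turn [ 0.06  0.01 -0.  ] turn [-0.04 -0.01 -0.04]
top 840 x 0.5298 y -0.0378 0.0972 ztop 0.0732 axis yaw 0.0764 x@y.035 0.5295
side 484 x 0.5288 y -0.0406 0.1012 ztop 0.0739 axis yaw 0.0932 x@y.035 0.5276
  stop yaw 0.0045 x 0.7496 y -0.055 0.107
  stop yaw -0.0135 x 0.7484 y -0.042 0.12
```

Fin gripped. Now I'll square the tray to the machine (about -0.083 rad, 3 mm to the right), then look before feeding it in.

>>> servo_tool(travel=[[0, 0.03, -0.03], [0, 0.03, 0], [0, 0.03, 0], [0, 0.02, 0], [0, 0, 0], [0.15, 0, 0.02], [0.3, 0, 0.036], [0.3, 0, 0.036], [0.15, 0, 0.02], [0, 0, 0], [0, 0, 0]], turn=[[-0.03, 0, 0.26], [-0.03, 0, 0.26], [-0.03, 0, 0.26], [-0.03, 0, 0.26], [0, 0, 0], [0, 0, 0], [0, 0, 0], [0, 0, 0], [0, 0, 0], [0, 0, 0], [0, 0, 0]], hand=[-1, -1, -1, -1, -1, -1, -1, -1, -1, -1, -1])

```text
t: 20.18
eef_pos: [0.4662, 0.0236, 0.0372]
orientation: [0.998, 0.003, 0.06, -0.002]
force: [0.8, -0.5, -6.1]
opening: 0.0133
finger_force: 58.5
```

```bash
cat > tray.py <<'E'
from h import *
import sys
s,R=st();x0=s['eef_pos'][0]+.055
c=cap('top','t%d.png'%int(s['t']*100));P=cloud(c);hsv=cv2.cvtColor(np.ascontiguousarray(c['img']),cv2.COLOR_RGB2HSV)
# tray laminate: grey face at z~.018; side edges
m=(hsv[...,1]<60)&(hsv[...,2]>70)&(abs(P[...,2]-.018)<.005)&(abs(P[...,1]-.026)<.1)&(P[...,0]>.38)&(P[...,0]<.62)
for f,lab in((1,'L'),(-1,'R')):
    e=[(x,np.percentile(f*q[:,1],97)*f) for x in np.arange(.38,.62,.006) for q in [P[m&(abs(P[...,0]-x)<.004)]] if len(q)>6]
    e=np.array(e); k=np.polyfit(e[:,0],e[:,1],1); r=e[:,1]-np.polyval(k,e[:,0]); g=abs(r)<2*np.median(abs(r))+.0005;k=np.polyfit(e[g,0],e[g,1],1)
    print(lab,'yaw',k[0].round(4),'y@.5',np.polyval(k,.5).round(4),g.sum(),len(e))
E
python3 tray.py; sed 's/FX/.565/' foot.py|python3 -
```

```text
t 20.18 p [0.4662 0.0236 0.0372] z [ 0.12   0.004 -0.993] y [ 0.007 -1.    -0.003] j [-0.71  0.53  0.71  2.3  -0.87  0.44 -0.85] F [ 0.8 -0.5 -6.1] op 0.0133 ff 58.5
L yaw 0.0214 y@.5 0.0996 22 27
R yaw 0.0195 y@.5 -0.0551 26 27
top 828 x 0.5573 y -0.0481 0.0851 ztop 0.0731 axis yaw 0.0023 x@y.035 0.5573
side 482 x 0.5566 y -0.051 0.0863 ztop 0.0741 axis yaw 0.0146 x@y.035 0.5563
```

>>> servo_tool(travel=[[0.15, -0.015, 0.03], [0.3, -0.015, 0.036], [0.3, 0, 0.036], [0.3, 0, 0.036], [0.3, 0, 0.036], [0.3, 0, 0.036], [0.15, 0, 0.018], [0, 0, 0]], turn=[[0, 0, 0], [0, 0, 0], [0, 0, 0], [0, 0, 0], [0, 0, 0], [0, 0, 0], [0, 0, 0], [0, 0, 0]], hand=[-1, -1, -1, -1, -1, -1, -1, -1])

```text
t: 21.0
eef_pos: [0.5216, 0.0254, 0.0369]
orientation: [0.998, 0.004, 0.061, -0.002]
force: [0.1, 0.5, -7.7]
opening: 0.013
finger_force: 60.0
```

>>> servo_tool(travel=[[0.15, 0, 0.018], [0.3, 0, 0.036], [0.3, 0, 0.036], [0.3, 0, 0.036], [0.2, 0, 0.024], [0, 0, 0]], turn=[[0, 0, 0], [0, 0, 0], [0, 0, 0], [0, 0, 0], [0, 0, 0], [0, 0, 0]], hand=[-1, -1, -1, -1, -1, -1])

```text
t: 21.5
eef_pos: [0.5599, 0.0254, 0.0372]
orientation: [0.998, 0.004, 0.061, -0.002]
force: [0.4, -0.2, -7.7]
opening: 0.0129
finger_force: 60.0
```

```bash
python3 -c "
from h import *
st()
cap('side','s5.png')"; sed 's/FX/.65/' foot.py|python3 -
```

```text
t 21.5 p [0.5599 0.0254 0.0372] z [ 0.122  0.004 -0.993] y [ 0.007 -1.    -0.003] j [-0.67  0.65  0.74  2.08 -0.83  0.58 -0.91] F [ 0.4 -0.2 -7.7] op 0.0129 ff 60.0
top 652 x 0.65 y -0.044 0.0874 ztop 0.0743 axis yaw -0.0284 x@y.035 0.6505
side 467 x 0.6466 y -0.0499 0.0911 ztop 0.0757 axis yaw 0.028 x@y.035 0.6459
```

View pics/s5.png

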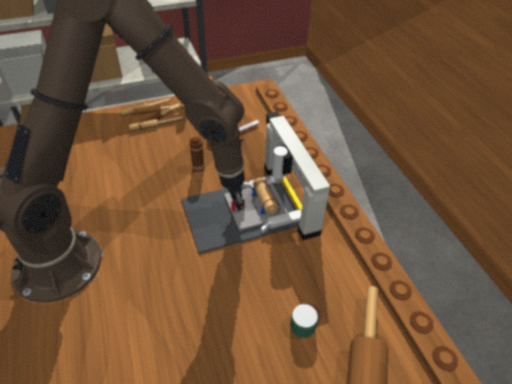

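The tray is between the rails with the foot seated at (265,195). The vertical force shows I'm carrying the tray's weight, so I'll lower it slightly and feed slowly to the stop.

>>> servo_tool(travel=[[0, 0, 0.03], [0, 0, 0.02], [0.15, 0, 0.018], [0.2, 0, 0.024], [0.2, 0, 0.024], [0.2, 0, 0.024], [0.15, 0, 0.018], [0.1, 0, 0.012], [0, 0, 0]], turn=[[0, 0, 0], [0, 0, 0], [0, 0, 0], [0, 0, 0], [0, 0, 0], [0, 0, 0], [0, 0, 0], [0, 0, 0], [0, 0, 0]], hand=[-1, -1, -1, -1, -1, -1, -1, -1, -1])

```text
t: 22.4
eef_pos: [0.5856, 0.0254, 0.0359]
orientation: [0.998, 0.003, 0.058, -0.003]
force: [-18.8, 1.2, 21.2]
opening: 0.0136
finger_force: 64.6
```

>>> servo_tool(travel=[[0.06, 0, 0.007], [0.06, 0, 0.007], [0, 0, 0]], turn=[[0, 0, 0], [0, 0, 0], [0, 0, 0]], hand=[-1, -1, -1])

```text
t: 22.65
eef_pos: [0.5901, 0.0253, 0.0359]
orientation: [0.998, 0.003, 0.059, -0.003]
force: [-14.1, 0.2, 15.0]
opening: 0.0133
finger_force: 63.8
```

```bash
python3 -c "
from h import *
st()"
```

```text
t 22.65 p [0.5901 0.0253 0.0359] z [ 0.117  0.006 -0.993] y [ 0.006 -1.    -0.005] j [-0.65  0.69  0.75  2.   -0.83  0.63 -0.93] F [-14.1   0.2  15. ] op 0.0133 ff 63.8
```

>>> servo_tool(travel=[[0, 0, -0.03], [0.06, 0, 0], [0.06, 0, 0.007], [0, 0, 0], [0, 0, 0]], turn=[[0, 0, 0], [0, 0, 0], [0, 0, 0], [0, 0, 0], [0, 0, 0]], hand=[-1, -1, -1, -1, -1])

```text
t: 23.07
eef_pos: [0.5956, 0.0257, 0.0364]
orientation: [0.998, 0.003, 0.06, -0.002]
force: [0.2, -0.3, -6.8]
opening: 0.0132
finger_force: 60.2
```

```bash
python3 -c "
from h import *
st()"; sed 's/FX/.68/' foot.py|python3 -
```

```text
t 23.07 p [0.5956 0.0257 0.0364] z [ 0.12   0.004 -0.993] y [ 0.007 -1.    -0.003] j [-0.65  0.7   0.75  1.99 -0.82  0.64 -0.94] F [ 0.2 -0.3 -6.8] op 0.0132 ff 60.2
top 386 x 0.6865 y -0.0438 0.0868 ztop 0.0734 axis yaw -0.0717 x@y.035 0.6887
side 446 x 0.6829 y -0.0486 0.0873 ztop 0.0745 axis yaw 0.0291 x@y.035 0.6822
```

>>> servo_tool(travel=[[0.05, 0, 0.006], [0.05, 0, 0.006], [0, 0, 0], [0, 0, 0]], turn=[[0, 0, 0], [0, 0, 0], [0, 0, 0], [0, 0, 0]], hand=[-1, -1, -1, -1])

```text
t: 23.5
eef_pos: [0.5971, 0.0253, 0.0362]
orientation: [0.998, 0.003, 0.059, -0.002]
force: [-4.6, -2.2, -6.8]
opening: 0.0131
finger_force: 60.5
```

>>> servo_tool(travel=[[0.05, 0, 0.006], [0, 0, 0], [0, 0, 0]], turn=[[0, 0, 0], [0, 0, 0], [0, 0, 0]], hand=[-1, -1, -1])

```text
t: 23.75
eef_pos: [0.5972, 0.0251, 0.036]
orientation: [0.998, 0.003, 0.058, -0.002]
force: [-11.4, -2.4, -1.4]
opening: 0.0132
finger_force: 61.4
```

Position stalls at x 0.597 with the push force rising, so it's against the stop. I'll set the tray down and open.

>>> servo_tool(travel=[[0, 0, 0.02], [0, 0, 0], [0, 0, 0], [0, 0, 0], [0, 0, 0], [0, 0, 0], [0, 0, 0], [0, 0, 0], [0, 0, 0]], turn=[[0, 0, 0], [0, 0, 0], [0, 0, 0], [0, 0, 0], [0, 0, 0], [0, 0, 0], [0, 0, 0], [0, 0, 0], [0, 0, 0]], hand=[-1, -1, -0.65, -0.6, -0.4, -0.2, 0, 0, 0])

```text
t: 24.5
eef_pos: [0.6001, 0.0257, 0.0361]
orientation: [0.998, 0.003, 0.06, -0.002]
force: [-0.7, -1.3, -0.6]
opening: 0.0429
finger_force: 0.0
```

>>> servo_tool(travel=[[0, 0, -0.2], [0, 0, -0.4], [0, 0, -0.5], [0, 0, -0.6], [-0.2, 0, -0.6], [-0.5, 0, -0.5], [-0.6, 0, -0.4], [-0.6, 0, -0.4], [-0.6, 0, -0.4], [-0.6, 0, -0.4], [0, 0, 0]], turn=[[0, 0, 0], [0, 0, 0], [0, 0, 0], [0, 0, 0], [0, 0, 0], [0, 0, 0], [0, 0, 0], [0, 0, 0], [0, 0, 0], [0, 0, 0], [0, 0, 0]], hand=[0, 0, 0, 0, 0, 0, 0, 0, 0, 0, 0])

```text
t: 25.42
eef_pos: [0.4887, 0.0242, 0.1572]
orientation: [0.998, 0.002, 0.059, -0.003]
force: [-0.0, -0.8, -0.5]
opening: 0.0428
finger_force: 0.0
```

```bash
sed 's/FX/.688/' foot.py|python3 -
python3 - <<'E'
from h import *
st()
for n in('top','side'):
    c=cap(n,'e_'+n+'.png');P=cloud(c);M=masks(c)
    r=P[M['red']&(P[...,0]>.5)&(P[...,0]<.7)&(abs(P[...,1])<.1)]
    if len(r): print(n,'fin x',np.percentile(r[:,0],[2,98]).round(4),'mean',r.mean(0).round(4))
im=cv2.imread('pics/e_top.png')[90:280,170:350];cv2.imwrite('pics/e1.png',cv2.resize(im,None,fx=3,fy=3))
E
```

```text
top 716 x 0.6834 y -0.0434 0.087 ztop 0.0729 axis yaw 0.0007 x@y.035 0.6834
side 441 x 0.6846 y -0.0487 0.0892 ztop 0.0744 axis yaw 0.0363 x@y.035 0.6838
t 25.52 p [0.4918 0.025  0.1569] z [ 0.121  0.006 -0.993] y [ 0.007 -1.    -0.006] j [-0.97  0.39  1.06  2.15 -0.54  0.74 -1.14] F [0.4 0.1 0.4] op 0.0429 ff 0.0
top fin x [0.5754 0.616 ] mean [0.5945 0.0257 0.0565]
side fin x [0.5773 0.6139] mean [0.596  0.02   0.0468]
```

View pics/e1.png

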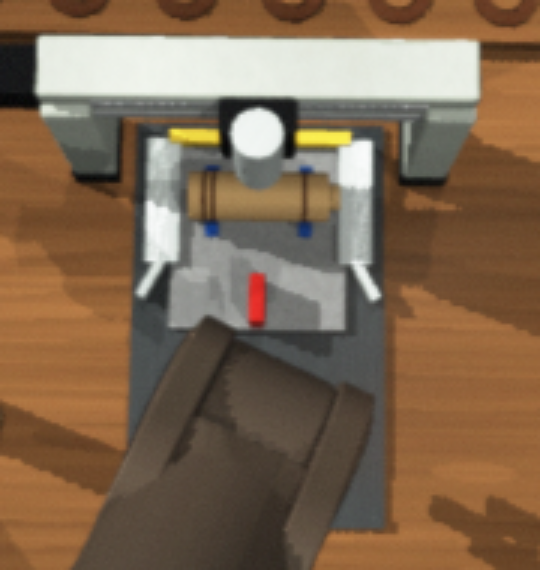

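The tray is up against the yellow stop with the foot seated across both blue saddles at (265,195) in the crop, and the gripper is clear. Handing in.

```bash
python3 -c "
from h import *
print(job.close_job())"
```

```text
the job is handed in; nothing more can be done
None
```

The pale foot is lying centred in both saddles, the loaded tray is home against the yellow stop and released, and the job was handed in at about 25.5 s; no verdict was returned.

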